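Clear the electronics-box cover into the parts tray, then hold the cover at the red mark

TASK

My colleague needs to measure inside the oven's electronics box, but a control knob and a mains filter are still lying on its hinged cover: first set each of them down (no dropping) fully home in the empty pocket of its shape in the black parts tray. Only then lift the cover by its handle until its yellow pointer meets the red clip on the quadrant, never going well past it because the wiring under the cover is short, and finish while still holding it there by the handle: the cover falls shut by itself. Leave the red clip and everything else on the bench as they are.

Things in the scene. Friction and masses are not known exactly. Their poses are not given: they have to be found in the camera images.
- ebox: Oven electronics box of bare sheet metal, fixed to the bench, 220 mm (its x) by 280 mm (its y) and 80 mm tall, closed by the hinged cover. Origin: centre of its underside; x points from the hinge side (nearer the robot) to the handle side, z up.
- cover (a joint): Angle of the sheet-metal cover, rad: 0 shut (lying level on the box), growing as the handle side (+x of the box) rises; it turns about the box's y direction and stops at 1.5. Cover with handle weighs about 0.7 kg, the hinge is free and it falls shut when let go. Plate 225 mm from hinge to front edge, 284 mm wide, 3 mm thick; its underside lies on the hinge plane.
- cover_hinge (a point): Middle of the cover's hinge line, 80 mm above the bench, at -110 mm in the box's x. Its axes turn with the cover: x from the hinge towards the handle in the plane of the cover, y along the hinge, z out of the cover's upper face (up when shut).
- handle: The handle's round black grip sleeve, 14 mm thick and 88 mm long, on a steel bow (8 mm legs 110 mm apart) that stands on the cover near its free edge; the sleeve lies parallel to the hinge and turns lightly on the bow, so the gripper need not tilt with the cover. Origin: centre of the sleeve, same point as cover_grip; y along the sleeve, its x and z turn with the sleeve.
- cover_grip (a point): Centre of the handle's grip sleeve: in cover axes 190 mm from the hinge line and 43 mm above the hinge plane (40 mm above the cover's upper face), in the middle of the cover's width; 123 mm above the bench when shut.
- cover_pointer (a point): Reading point of the yellow pointer on the cover's right edge (-y side of the box), in the hinge plane of the cover, 110 mm from the hinge line.
- mark_tip (a point): The red marker clip's reading point on the steel quadrant arc that stands up at the -y side of the box (10 mm outside it, arc radius 110 mm about the hinge, top about 190 mm above the bench). The cover stands right when cover_pointer meets this point.
- mark (a joint): Where the red clip sits on the quadrant, as the cover angle it stands for, rad: the cover is right when cover equals this. The clip is stiff to move and must stay put.
- tray: Black foam parts tray whose pocket floors are yellow, fixed to the bench, 170 mm (x) by 165 mm (y) by 20 mm tall, with four pockets 10 mm deep with 3 mm chamfered rims; two small ones are already filled. Origin: centre of its underside. It may stand on either side of the box.
- pocket_round (a point): Centre of the floor (10 mm above the bench) of the round pocket, 52 mm in diameter, 10 mm deep, rim 20 mm above the bench; at -42, +40 mm in the tray's x, y. For the knob.
- pocket_oblong (a point): Centre of the floor (10 mm above the bench) of the oblong pocket, 60 mm along the tray's x by 36 mm along its y, 10 mm deep; at +40, -40 mm in the tray's x, y. For the mains filter, either way round.
- knob: Oven control knob, loose, standing upright on the cover: black skirt 44 mm in diameter and 9 mm high, above it a steel-coloured cylinder 40 mm in diameter, 38 mm tall in all, about 70 g. Origin: centre of its underside.
- filter: Mains filter block, loose, upright on the cover: white plastic with an orange band and four brass tabs (8 mm) on top, 52 mm (its x) by 28 mm (its y) by 38 mm tall without the tabs, about 90 g. Origin: centre of its underside.
- thermostat: Bystander: small round thermostat, 31 mm across, 26 mm tall, in the tray's small round pocket. Origin: underside.
- terminal_block: Bystander: white ceramic terminal block 40 x 22 x 18 mm in the tray's small oblong pocket. Origin: underside.
- multimeter: Bystander: blue multimeter lying flat, 190 mm (x) by 92 mm (y) by about 50 mm with its dial, on the side of the box away from the tray. Origin: underside.
- screwdriver: Bystander: red-handled screwdriver lying beyond the box.
- screw_dish: Bystander: steel dish, 90 mm across, 30 mm tall, beyond the box.
- spanner: Bystander: steel spanner, 160 mm long, lying beyond the box.
- reel: Bystander: grey reel, 64 mm across, 45 mm tall, at the far left, beyond the box.
Mind the look-alikes: they are no part of the job. Leave any blue look-alike of the knob alone. Of the things that look like the tray, take the one that is farthest from the robot's base at the start.

How it is judged:
On the way, in this order (a step that is already met when the one before it is completed fails the run):
1. the knob and the mains filter sit fully home in their pockets, released (horizontal distance between knob and pocket_round below 0.007 m and z of knob in the frame of pocket_round below 0.004 m and angle between each of knob, filter's own z axis and vertical below 0.1 rad and horizontal distance between filter and pocket_oblong below 0.007 m and z of filter in the frame of pocket_oblong below 0.004 m and angle between the x axis of filter and the x axis of tray, either way round below 0.2 rad and linear speed of each of knob, filter below 0.02 m/s and contact force between the fingers and knob below 0.1 N and contact force between the fingers and filter below 0.1 N and value of joint cover below 0.1 rad), for 0.2 s.
2. the cover is held by its handle with the pointer at the red clip (distance between cover_pointer and mark_tip below 0.007 m and contact force between the fingers and handle above 0.8 N and velocity of joint cover between -0.05 and 0.05 rad/s), for 0.5 s.
At the end, for the whole second after the job is handed in: Knob and filter released and upright in their own pockets (7 mm of centre, 4 mm of floor, filter within 0.2 rad of the pocket); fingers still carry the cover by its handle (over 0.8 N), at rest, pointer within 7 mm (0.06 rad) of the red clip (all of step 2 and horizontal distance between knob and pocket_round below 0.007 m and z of knob in the frame of pocket_round below 0.004 m and angle between each of knob, filter's own z axis and vertical below 0.1 rad and horizontal distance between filter and pocket_oblong below 0.007 m and z of filter in the frame of pocket_oblong below 0.004 m and angle between the x axis of filter and the x axis of tray, either way round below 0.2 rad and linear speed of each of knob, filter below 0.02 m/s and contact force between the fingers and knob below 0.1 N and contact force between the fingers and filter below 0.1 N); the arm keeps its last pose, push and grip.
It fails at once if the cover is lifted while the knob or the filter is not in its pocket (value of joint cover above 0.15 rad and not (horizontal distance between knob and pocket_round below 0.007 m and z of knob in the frame of pocket_round below 0.004 m and angle between each of knob, filter's own z axis and vertical below 0.1 rad and horizontal distance between filter and pocket_oblong below 0.007 m and z of filter in the frame of pocket_oblong below 0.004 m and angle between the x axis of filter and the x axis of tray, either way round below 0.2 rad)).
It fails at once if the cover is lifted well past the red clip (more than 20 mm at the pointer, about 10 degrees) (z of cover_pointer in the frame of mark_tip above 0.02 m).
It fails at once if the red clip is shifted on the quadrant by more than 4 mm (distance of mark_tip from where it was at the start of the episode above 0.004 m).
It fails at once if a part is dropped into its pocket from above ((horizontal distance between knob and pocket_round below 0.03 m and z of knob in the frame of pocket_round above 0.035 m and contact force between the fingers and knob below 0.01 N) or (horizontal distance between filter and pocket_oblong below 0.03 m and z of filter in the frame of pocket_oblong above 0.035 m and contact force between the fingers and filter below 0.01 N)).
It fails at once if a bystander is moved by more than 25 mm (distance of any of thermostat, terminal_block, multimeter, screwdriver, screw_dish, spanner, reel from where it was at the start of the episode above 0.025 m).
It also fails if it takes over 72 s, if anything falls off the work surface, if the arm or the gripper's body presses on something with over 40 N, if the wrist force passes 120 N, or if a joint passes its speed limit or range.

ROBOT

A 7-joint arm with a two-finger parallel gripper is mounted at the origin on the work surface. World frame = base frame: x ahead of the robot, y to its left, z up, the work surface at z = 0. Lengths are in m, angles in rad, forces in N, time in s.
With the tool pointing down it reaches from about 0.4 to 0.9 m from the base axis. Payload 5.6 kg.
Tool frame: the origin (TCP) lies between the finger pads; the fingertips stand 22 mm ahead of it and the grasp point (between the pads) lies 3 mm ahead of it (env.tip_extent is the distance from the TCP to the fingertips, in m); z points along the fingers, y is the line along which they close (so a half turn about z gives the same grasp; the last joint's range is limited). The gripper opens to 92 mm and grips with 3 to 60 N. Pads are 20 mm wide; open, the fingers measure 128 mm over their backs; the gripper's body (75 mm by 189 mm) begins 69 mm behind the grasp point.
Start: joints at [-1.277, 0.468, -0.012, 1.603, 0.006, 1.071, -0.056], TCP at [0.215, 0.613, 0.237] pointing down, gripper open.
Joint ranges: [-2.53, 2.53], [-0.31, 2.02], [-1.57, 1.55], [0.28, 2.44], [-1.29, 4.43], [0.15, 1.84], [-2.92, 2.92]. Speed limits (rad/s): [2.57, 2.57, 3.14, 3.14, 3.14, 3.14, 3.14].

INTERFACE

Orientations are given as a unit quaternion [x, y, z, w].
In Python, from workcell import env, command_gripper, viewer, sensors gives the robot as it stands. Calls block until the motion is done:
- env.goto(position, orientation): joint-space move of the TCP to a pose.
- env.movel(position, rotation=None, rate=0.15): straight line of the TCP; rotation=None keeps the orientation; rate is the mean speed in m/s.
- env.movej(angles): joint-space move.
- command_gripper(opening, squeeze=None): opening from 0.0 (shut) to 1.0 (fully open); squeeze is the grip in N (None keeps the last); returns when the fingers have stopped.
- env.sleep(seconds).
- env.solve_ik(position, orientation): joint angles nearest the present ones, or None.
- viewer.get_image(name): name is "side" or "top" or "wrist"; returns a dict with "color" (400x640x3 uint8, blue, green, red), "mtx" (3x3 intrinsics, pixels), "world_to_cam" (4x4, takes a point from world to camera coordinates). Camera axes: x right, y down, z forward; pixel columns grow to the right and rows downward; lengths in m; the calibration is good to about 2 mm. A picture is of the moment at which its call begins. There is no depth.
A pose or a line that the arm cannot do raises env.MotionError and nothing moves.
- env.hand_in(): hands the job in; it is judged then, once.
Readings, each from a call of its own:
- sensors.current_time(): time.
- sensors.current_joint_positions(): joint angles.
- sensors.current_dq(): joint speeds.
- sensors.current_joint_torque(): joint torques, N m.
- sensors.current_ee_pos(): TCP position.
- sensors.current_eef_rot(): TCP orientation.
- sensors.current_wrist_force(): force on the tool from outside, world axes, zero at the start.
- sensors.current_torque(): the same for the moment, N m.
- sensors.current_grip_width(): opening from 0.0 (shut) to 1.0 (fully open).
- sensors.current_grasp_force(): force on a finger pad.
Only numpy, scipy, OpenCV 4.12 (cv2) and the standard library are available. Lean on these libraries where they do the work, as an engineer would, in place of code of your own. Each camera call takes 0.05 s, during which the arm holds its last target. There are 200 camera calls.

## Working session

There is one attempt and no reset: what is moved stays moved. The work goes in short steps, each a Python script; the robot and the scene stay as the last script left them, time stands still between calls to the robot, and variables do not carry over. Pictures are saved under pics/ and viewed, at most 10 in all, crops included, and the job is handed in when it is done.

```bash
mkdir -p pics; ls; python3 - <<'E'
from workcell import env, viewer, sensors
import cv2, pickle
d={}
for n in ("top","side"):
    i=viewer.get_image(n); d[n]=i; cv2.imwrite(f"pics/{n}0.png",i["color"])
    print(n,i["mtx"].tolist(),i["world_to_cam"].round(4).tolist())
pickle.dump(d,open("cal.pkl","wb"))
print(sensors.current_time(),sensors.current_eef_rot(),env.tip_extent)
E
```

```text
pics
top [[489.2835070458058, 0.0, 318.265538650625], [0.0, 489.2835070458058, 202.19368693152575], [0.0, 0.0, 1.0]] [[-0.0542, -0.9985, 0.001, 0.0375], [-0.9697, 0.0524, -0.2386, 0.5276], [0.2382, -0.0139, -0.9711, 1.2546], [0.0, 0.0, 0.0, 1.0]]
side [[459.06297171630314, 0.0, 327.24228162254985], [0.0, 459.06297171630314, 197.7044939626213], [0.0, 0.0, 1.0]] [[0.915, -0.403, 0.0204, -0.4587], [-0.2704, -0.6498, -0.7104, 0.214], [0.2995, 0.6444, -0.7035, 1.0523], [0.0, 0.0, 0.0, 1.0]]
0.1 [ 1.67645501e-01  9.85847030e-01 -7.82857463e-04 -7.70783873e-05] 0.022
```

View pics/top0.png

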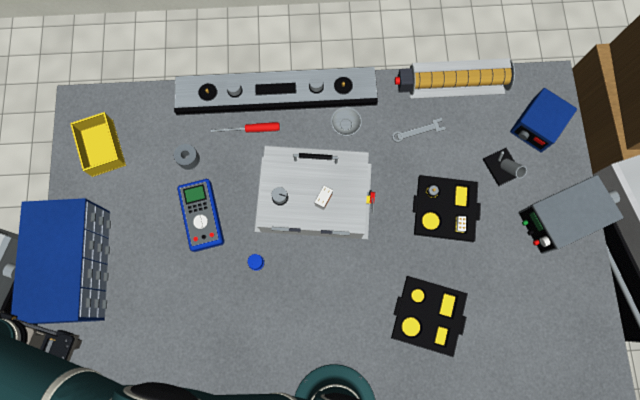

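View pics/side0.png

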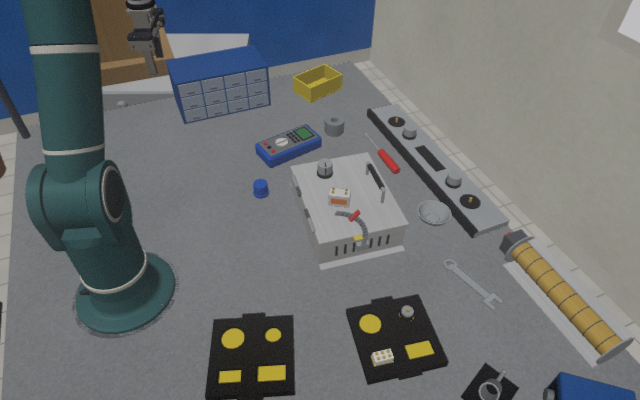

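The top view shows two black trays, one at (447,208) and one at (430,316). The first is farther from the base and has its small pockets filled, so it's the one I want. The knob is the steel and black part on the cover at (280,196); the blue one at (256,262) is the look-alike. The filter is at (324,196). I'll enlarge this area to confirm and measure.

```bash
python3 - <<'E'
import cv2
t=cv2.imread("pics/top0.png"); s=cv2.imread("pics/side0.png")
cv2.imwrite("pics/topc.png",cv2.resize(t[140:250,250:490],None,fx=3.3,fy=3.3,interpolation=cv2.INTER_CUBIC))
cv2.imwrite("pics/sidec.png",cv2.resize(s[150:270,285:415],None,fx=5,fy=5,interpolation=cv2.INTER_CUBIC))
E
```

```text
(no output)
```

View pics/topc.png

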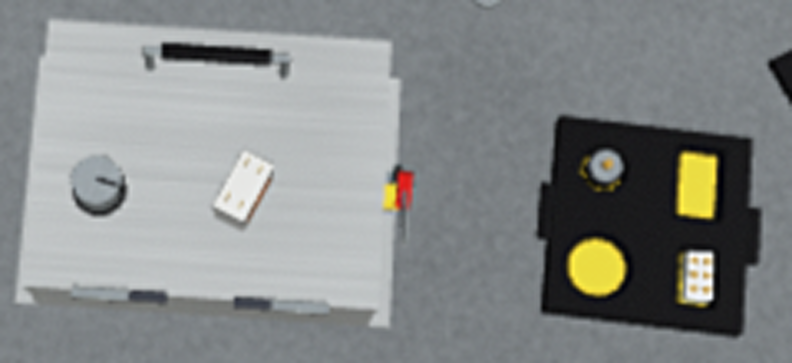

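View pics/sidec.png

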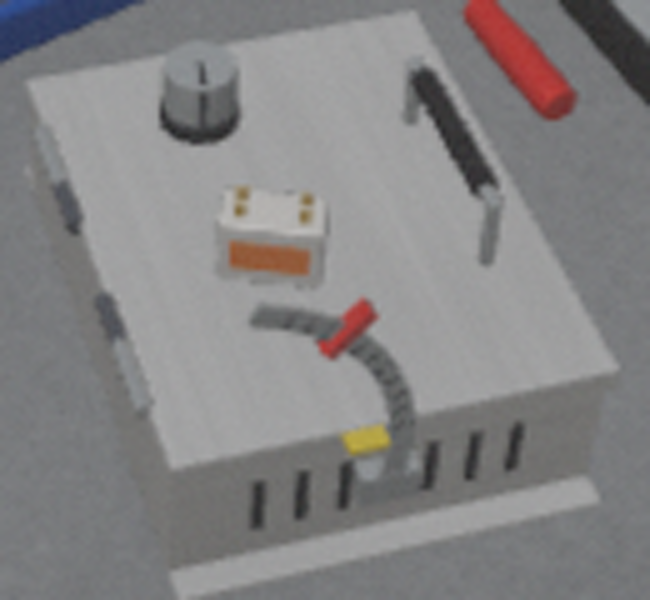

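The crop confirms the far tray, with an empty round pocket at lower left and an empty oblong pocket at upper right. The knob and filter stand on the cover, and the clip crosses the arc at about (348,328) in the side crop. Next I'll fit the poses using both views.

```bash
cat > h.py <<'E'
import numpy as np, pickle, cv2
from scipy.optimize import least_squares
C=pickle.load(open("cal.pkl","rb"))
def top(u,v): return "top",np.array([250+(u+.5)/3.3-.5,140+(v+.5)/3.3-.5])
def side(u,v): return "side",np.array([285+(u+.5)/5-.5,150+(v+.5)/5-.5])
def proj(n,P,cal=C):
    c=cal[n]; q=np.asarray(c["world_to_cam"])[:3]@np.append(P,1); q=c["mtx"]@q; return q[:2]/q[2]
def pose(p,l):
    c,s=np.cos(p[2]),np.sin(p[2]); return np.array([p[0]+c*l[0]-s*l[1],p[1]+s*l[0]+c*l[1],l[2]])
def fit(obs,p0):
    f=lambda p:np.concatenate([proj(n,pose(p,l))-uv for (n,uv),l in obs])
    r=least_squares(f,p0,loss="soft_l1"); return r.x,f(r.x).reshape(-1,2).round(1).tolist()
E
python3 - <<'E'
from h import *
np.set_printoptions(precision=4,suppress=True)
box,r=fit([(top(162,50),(.08,.044,.123)),(top(271,57),(.08,-.044,.123)),(side(422,77),(.08,.044,.123)),(side(486,187),(.08,-.044,.123)),
 (side(617,370),(.115,-.142,.083)),(side(415,12),(.115,.142,.083)),(side(172,467),(-.11,-.142,.083)),(side(28,82),(-.11,.142,.083)),
 (top(48,20),(.115,.142,.083)),(top(390,41),(.115,-.142,.083))],[.55,.03,0]); print("box",box,r)
tray,r=fit([(top(560,116),(.085,.0825,.02)),(top(750,137),(.085,-.0825,.02)),(top(741,335),(-.085,-.0825,.02)),(top(542,312),(-.085,.0825,.02)),
 (top(597,267),(-.042,.04,.01)),(top(698,186),(.04,-.04,.01))],[.5,-.3,0]); print("tray",tray,r)
H=.121
fl,r=fit([(top(243,151),(.026,.014,H)),(top(274,160),(.026,-.014,H)),(top(245,225),(-.026,-.014,H)),(top(213,209),(-.026,.014,H)),
 (side(216,228),(-.026,.014,H)) if 0 else (top(243.5,187),(0,0,H))],[.53,.03,-.5]); print("filter",fl,r)
for n,u in (("t",top(98,177)),("s",side(201,62))):
    k,_=fit([(u,(0,0,H))],[.53,.1,0]); print("knob",n,k)
for h in ("top","side"): print("filter corners in",h,[ (proj(h,pose(fl,l))-np.array([[250,140],[285,150]][h=="side"]))*(3.3,5)[h=="side"] for l in((.026,.014,H),(.026,-.014,H),(-.026,-.014,H),(-.026,.014,H))])
def arc(a,y=-.150,R=.11): return pose(box,(-.11+R*np.cos(a),y,.08+R*np.sin(a)))
for a in np.arange(0,1.5,.1):
    print(round(a,1),(proj("side",arc(a))-[285,150])*5,(proj("top",arc(a))-[250,140])*3.3)
E
```

```text
box [ 0.5594  0.023  -0.1238] [[-1.0, 0.5], [-0.6, 0.6], [0.6, 0.3], [0.3, 0.7], [0.8, 0.5], [0.3, 0.0], [-0.0, 0.7], [0.1, -0.2], [-0.6, -0.1], [-0.4, 0.4]]
tray [ 0.5058 -0.3465 -0.1779] [[-0.3, -0.1], [0.5, 0.5], [0.4, -0.2], [0.5, -0.6], [-0.4, 0.4], [-0.7, 0.1]]
filter [ 0.5299 -0.0046 -0.4934] [[-0.4, -0.2], [-0.0, 1.5], [0.3, -0.5], [0.1, -0.1], [0.1, -0.1]]
knob t [0.5439 0.1089 0.    ]
knob s [0.5424 0.1154 0.    ]
filter corners in top [array([240.416 , 149.2859]), array([272.7299, 163.8963]), array([244.7395, 222.258 ]), array([212.1993, 207.3865])]
filter corners in side [array([327.8614, 197.4863]), array([325.4137, 237.2364]), array([218.4075, 229.7803]), array([222.725 , 190.2364])]
0.0 [399.9312 436.1341] [390.6979 177.3712]
0.1 [400.6667 421.0571] [392.0415 174.5392]
0.2 [399.1713 406.3961] [393.3321 173.0189]
0.3 [395.4089 392.3035] [394.5557 172.859 ]
0.4 [389.3646 378.9335] [395.6979 174.0965]
0.5 [381.0471 366.4396] [396.7449 176.755 ]
0.6 [370.4903 354.9728] [397.6829 180.8429]
0.7 [357.7557 344.6792] [398.499  186.3518]
0.8 [342.9337 335.6978] [399.1811 193.2551]
0.9 [326.1441 328.1568] [399.7181 201.5069]
1.0 [307.5371 322.1717] [400.1005 211.0411]
1.1 [287.2925 317.8418] [400.3207 221.7712]
1.2 [265.6188 315.2476] [400.3728 233.5902]
1.3 [242.7512 314.4481] [400.2534 246.3719]
1.4 [218.9483 315.4789] [399.9613 259.9717]
```

```bash
cat >> h.py <<'E'
def quat(th):
    f=(th+np.pi/2)/2; return [np.cos(f),np.sin(f),0,0]
E
python3 - <<'E'
from h import *
from workcell import env, viewer, sensors, command_gripper
W={}
for n,p in (("box",(.50,.05,.36)),("tray",(.47,-.34,.30))):
    env.goto(list(p),quat(-.15)); env.sleep(.3)
    i=viewer.get_image("wrist"); W[n]=i; cv2.imwrite(f"pics/w_{n}.png",i["color"])
pickle.dump(W,open("wcal.pkl","wb")); print(sensors.current_time(),sensors.current_ee_pos(),sensors.current_joint_positions())
E
```

```text
4.5583 [ 0.47032051 -0.33954366  0.30008285] [-0.22633265  0.42751146  1.06145425  1.75662895 -0.40004583  1.19521085
  0.79873388]
```

View pics/w_box.png

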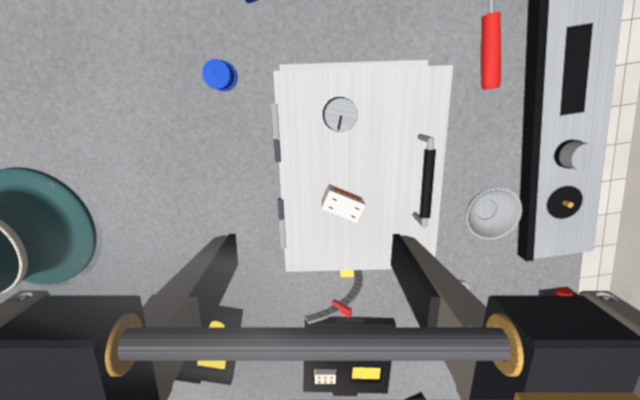

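View pics/w_tray.png

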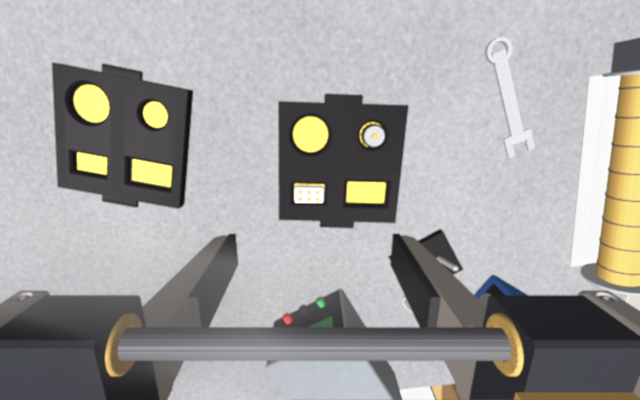

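The wrist views show the knob top at (341,114), the filter at (343,204), the handle at (428,183) and the far tray centred at (343,160). I'll take one enlarged crop of both regions for sharper readings.

```bash
python3 - <<'E'
import cv2
a=cv2.imread("pics/w_box.png")[85:235,312:452]; b=cv2.imread("pics/w_tray.png")[85:235,272:412]
cv2.imwrite("pics/wc.png",cv2.resize(cv2.hconcat([a,b]),None,fx=2.85,fy=2.85,interpolation=cv2.INTER_CUBIC))
E
```

```text
(no output)
```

View pics/wc.png

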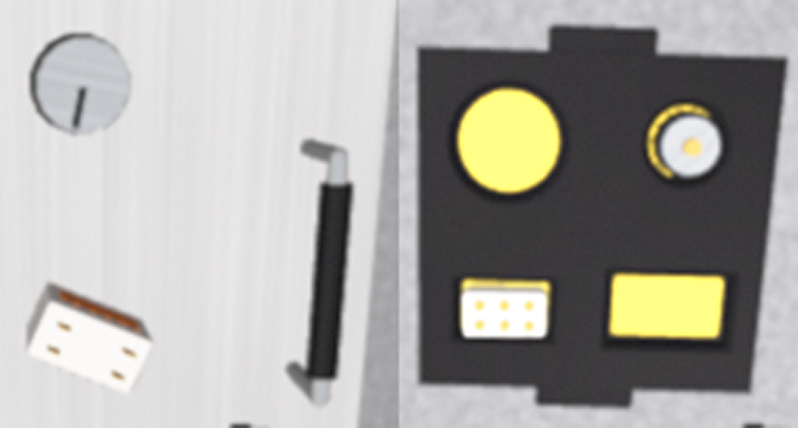

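```bash
cat > fit.py <<'E'
from h import *
np.set_printoptions(precision=4,suppress=True)
W=pickle.load(open("wcal.pkl","rb")); C["wb"]=W["box"]; C["wt"]=W["tray"]
wb=lambda u,v:("wb",np.array([312+(u+.5)/2.85-.5,85+(v+.5)/2.85-.5]))
wt=lambda u,v:("wt",np.array([132+(u+.5)/2.85-.5,85+(v+.5)/2.85-.5]))
H=.121
hs=lambda c,a,b:[(c(*a),(.08,.044,.123)),(c(*b),(.08,-.044,.123))]
T=[(.085,.0825,.02),(.085,-.0825,.02),(-.085,-.0825,.02),(-.085,.0825,.02),(-.042,.04,.01),(.04,-.04,.01)]
F=[(.026,.014,H),(.026,-.014,H),(-.026,-.014,H),(-.026,.014,H)]
def show(n,o,p): print(n,*fit(o,p))
show("handle top",hs(top,(162,50),(271,57)),[.55,.03,0]); show("handle side",hs(side,(422,77),(486,187)),[.55,.03,0]); show("handle wrist",hs(wb,(337,184),(323,378)),[.55,.03,0])
show("tray wrist",list(zip([wt(787,58),wt(750,391),wt(421,382),wt(418,47),wt(508.5,140.5),wt(666,306)],T)),[.5,-.35,-.2])
show("tray top",list(zip([top(560,116),top(750,137),top(741,335),top(542,312),top(597,267),top(698,186)],T)),[.5,-.35,-.2])
show("filt wrist",list(zip([wb(152,346),wb(132,391),wb(27,350),wb(45,313)],F)),[.53,0,-.5])
show("filt top",list(zip([top(243,151),top(274,160),top(245,225),top(213,209)],F)),[.53,0,-.5])
for c in (wb(83,83.5),top(98,178),side(201.5,62)): show("knob "+c[0],[(c,(0,0,H))],[.54,.1,0])
E
python3 fit.py
```

```text
handle top [ 0.5607  0.0206 -0.1215] [[-0.2, -0.0], [0.2, 0.0]]
handle side [ 0.559   0.0239 -0.1094] [[-0.0, -0.1], [0.0, 0.1]]
handle wrist [ 0.56    0.0239 -0.1135] [[0.0, 0.2], [-0.0, -0.2]]
tray wrist [ 0.5063 -0.3428 -0.1762] [[0.5, -0.6], [0.4, 0.8], [-0.9, 0.9], [-0.5, -0.5], [0.1, 0.1], [0.2, -0.1]]
tray top [ 0.5058 -0.3465 -0.1779] [[-0.3, -0.1], [0.5, 0.5], [0.4, -0.2], [0.5, -0.6], [-0.4, 0.4], [-0.7, 0.1]]
filt wrist [ 0.5304 -0.0015 -0.479 ] [[0.6, -1.5], [-0.3, 1.8], [-0.6, 4.1], [0.3, -2.5]]
filt top [ 0.53   -0.0047 -0.4929] [[-0.4, -0.2], [-0.0, 1.5], [0.3, -0.5], [0.1, -0.2]]
knob wb [0.5422 0.1161 0.    ] [[-0.0, -0.0]]
knob top [0.5431 0.109  0.    ] [[-0.0, -0.0]]
knob side [0.5427 0.1153 0.    ] [[0.0, -0.0]]
```

```bash
cat > f2.py <<'E'
from fit import *
print()
def ray(c,z):
    k,_=fit([(c,(0,0,z))],[.53,0,0]); return k[:2]
for z in (.121,.129):
  for n,a,b in (("wrist",wb(59,338),wb(123.5,364)),("side",side(241,200.5),side(306.5,207)),("top",top(228,206),top(257,164))):
    A,B=ray(a,z),ray(b,z); d=B-A; print(z,n,(A+B)/2,np.hypot(*d),np.arctan2(d[1],d[0]))
E
python3 f2.py | sed -n '/^$/,$p'; python3 - <<'E'
import cv2
a=cv2.imread("pics/w_box.png")[170:235,310:385]
cv2.imwrite("pics/wf.png",cv2.resize(a,None,fx=8,fy=8,interpolation=cv2.INTER_CUBIC))
E
```

```text
0.121 wrist [ 0.5315 -0.0013] 0.03223213237411455 -0.5464613602387554
0.121 side [0.5326 0.0033] 0.03239632402327363 -0.5366303350679033
0.121 top [ 0.5314 -0.0038] 0.04089791902287358 -0.6449358982141811
0.129 wrist [0.5311 0.0015] 0.031565522011014056 -0.5464613758854854
0.129 side [ 0.5288 -0.0042] 0.03206434991233601 -0.5366303781933185
0.129 top [ 0.5293 -0.0036] 0.04063044143540692 -0.6449358679871937
```

View pics/wf.png

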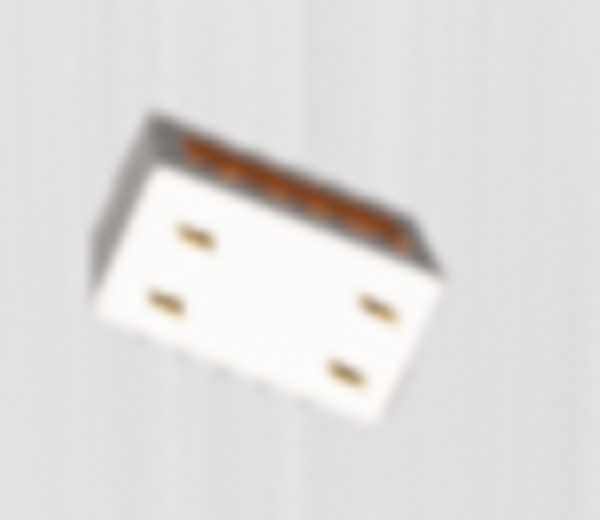

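The top face of the filter is now clear, with corners at (155,165), (443,282), (378,425) and (95,315) in the 8x crop. I'll refit it, then pick and place the filter and look again.

```bash
cat > f3.py <<'E'
from fit import *
wf=lambda u,v:("wb",np.array([310+(u+.5)/8-.5,170+(v+.5)/8-.5]))
fl,r=fit(list(zip([wf(443,282),wf(378,425),wf(95,315),wf(155,165)],F)),[.53,0,-.5]); print(fl,r)
box=np.array([.5597,.0236,-.1155]); tray=np.array([.5062,-.3435,-.1765]); knob=np.array([.5425,.1154])
if r and max(np.abs(r).max(axis=0))<1: pickle.dump((fl,box,tray,knob),open("poses.pkl","wb"))
E
python3 f3.py | tail -1
cat > mv.py <<'E'
from h import *
from workcell import env, viewer, sensors, command_gripper
fl,box,tray,knob=pickle.load(open("poses.pkl","rb"))
def st(m): print(m,round(sensors.current_time(),2),sensors.current_ee_pos().round(4),round(float(sensors.current_grip_width()),3),np.round(sensors.current_grasp_force(),1),np.round(sensors.current_wrist_force(),1))
def snap(n,f):
    i=viewer.get_image(n); cv2.imwrite(f"pics/{f}.png",i["color"]); return i
def pick(xy,th,op,sq):
    env.goto([*xy,.22],quat(th)); command_gripper(op); env.movel([*xy,.118],rate=.12); st("at part")
    command_gripper(0,sq); st("gripped"); env.movel([*xy,.22],rate=.15); st("lifted")
def place(l,th):
    p=pose(tray,l); env.goto([*p[:2],.19],quat(th)); env.movel([*p[:2],.055],rate=.12); st("above pocket")
E
cat > a1.py <<'E'
from mv import *
pick(fl[:2],fl[2],.75,15); place((.04,-.04,0),tray[2]); snap("wrist","pf")
E
[ -f poses.pkl ] && python3 a1.py
```

```text
[ 0.5308  0.0002 -0.5357] [[0.9, -0.3], [0.1, 0.5], [-1.0, 0.2], [-0.1, -0.3]]
```

```bash
sed -i 's/<1:/<1.5:/' f3.py; python3 f3.py >/dev/null; python3 a1.py
```

```text
at part 7.41 [0.5313 0.     0.1186] 0.751 0.0 [-0.2 -0.4  0.2]
gripped 7.8 [5.312e-01 4.000e-04 1.185e-01] 0.563 15.0 [-1.2 -0.2  3.5]
lifted 8.63 [5.302e-01 5.000e-04 2.192e-01] 0.564 15.0 [-0.3 -0.  -1.3]
above pocket 11.37 [ 0.539  -0.3904  0.0559] 0.563 15.0 [-0.3 -0.2 -0.3]
```

```bash
cat > a2.py <<'E'
from mv import *
p=sensors.current_ee_pos()
for z in np.arange(.053,.0435,-.002):
    env.movel([p[0],p[1],z],rate=.04); f=sensors.current_wrist_force()
    print(round(z,3),sensors.current_ee_pos()[2].round(4),np.round(f,1))
    if f[2]>10: break
snap("wrist","pf2")
E
python3 a2.py
```

```text
0.053 0.0532 [ 0.4  0.5 -1.1]
0.051 0.0508 [-0.1  1.2 -1.2]
0.049 0.0488 [ 0.7 -0.1 -2. ]
0.047 0.0468 [-0.5  0.2 -1. ]
0.045 0.0455 [-1.1  0.3  3.4]
```

The filter went down freely and touched the floor at the expected height. I'll release it and move on to the knob.

```bash
cat > a3.py <<'E'
from mv import *
command_gripper(.70); st("released"); p=sensors.current_ee_pos(); env.movel([p[0],p[1],.20],rate=.15)
pick(knob,box[2],.65,15); place((-.042,.04,0),tray[2])
p=sensors.current_ee_pos()
for z in np.arange(.053,.0435,-.002):
    env.movel([p[0],p[1],z],rate=.04); f=sensors.current_wrist_force()
    print(round(z,3),sensors.current_ee_pos()[2].round(4),np.round(f,1))
    if f[2]>10: break
E
python3 a3.py
```

```text
released 13.1 [ 0.539  -0.3902  0.0448] 0.7 0.0 [ 0.1 -0.6  0.2]
at part 17.4 [0.5431 0.1154 0.1186] 0.646 0.0 [-1.2  0.   0. ]
gripped 17.83 [0.5428 0.1156 0.1185] 0.43 15.0 [-0.6  0.8  3.6]
lifted 18.67 [0.5418 0.1155 0.2192] 0.432 15.0 [0.5 0.6 0.2]
above pocket 21.49 [ 0.4723 -0.2971  0.0557] 0.431 15.0 [-0.3 -0.2 -0.8]
0.053 0.0533 [ 0.8 -0.1  0.1]
0.051 0.0509 [ 0.  -0.  -0.9]
0.049 0.0488 [-0.5 -0.3 -0.3]
0.047 0.0469 [ 0.3  0.4 -1.3]
0.045 0.0453 [0.3 0.6 3.6]
```

```bash
python3 - <<'E'
from mv import *
command_gripper(.60); st("released"); p=sensors.current_ee_pos(); env.movel([p[0],p[1],.20],rate=.15)
env.goto([.47,-.34,.30],quat(-.15)); env.sleep(.2); i=snap("wrist","w2"); s=snap("side","s2"); st("")
pickle.dump(i,open("w2.pkl","wb"))
a=i["color"][85:235,272:412]; b=s["color"][280:390,335:455]
R=lambda x:cv2.resize(x,(400,int(x.shape[0]*400/x.shape[1])),interpolation=cv2.INTER_CUBIC)[:366]
A,B=R(a),R(b); h=min(len(A),len(B)); cv2.imwrite("pics/tray2.png",cv2.hconcat([A[:h],B[:h]]))
E
```

```text
released 23.17 [ 0.4723 -0.2971  0.0449] 0.596 0.0 [0.3 0.1 0.7]
 25.17 [ 0.4699 -0.3392  0.2989] 0.6 0.0 [-0.9  0.3 -0.1]
```

View pics/tray2.png

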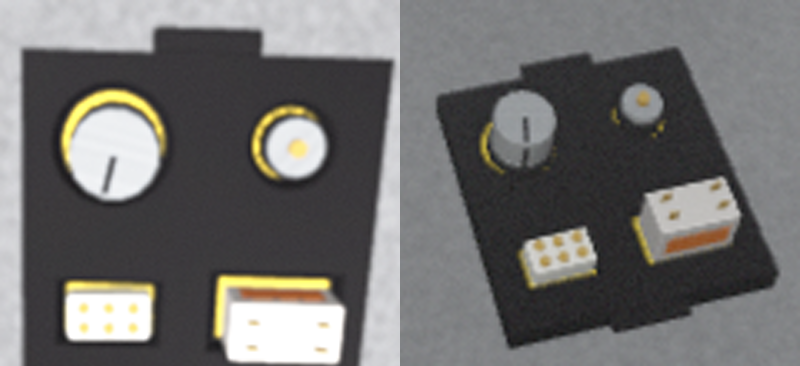

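Both parts sit in their pockets: knob top at (115,152) in the left panel, filter at (690,215) in the right. Now I'll grip the handle, lift most of the way, and compare pointer with clip.

```bash
cat >> mv.py <<'E'
def hp(a,dz=.006): return pose(box,(-.11+.19*np.cos(a)-.043*np.sin(a),0,.08+.19*np.sin(a)+.043*np.cos(a)+dz))
def lift(a0,a1,n,rate=.06):
    for a in np.linspace(a0,a1,n+1)[1:]:
        env.movel(hp(a).tolist(),rate=rate)
        f=np.array(sensors.current_wrist_force())
        if np.linalg.norm(f)>40: print("force",a,f); break
    st(f"a={a:.3f}")
E
python3 - <<'E'
from mv import *
h=hp(0); env.goto([h[0],h[1],.25],quat(box[2])); command_gripper(.42)
env.movel(h.tolist(),rate=.12); st("at handle"); command_gripper(0,35); st("gripped")
lift(0,.12,2); lift(.12,.65,6)
env.sleep(.4); st(""); snap("wrist","w3"); snap("top","t3"); s=snap("side","s3")
cv2.imwrite("pics/s3c.png",cv2.resize(s["color"][130:250,285:415],None,fx=5,fy=5,interpolation=cv2.INTER_CUBIC))
E
```

```text
at handle 28.23 [0.6397 0.0142 0.1298] 0.421 0.0 [0.8 0.2 0.1]
gripped 28.73 [0.6391 0.0145 0.1293] 0.141 35.0 [-0.9  0.3  4.2]
a=0.120 29.42 [0.6326 0.0153 0.1517] 0.141 35.0 [ 1.5  0.2 -4.1]
a=0.650 32.02 [0.5752 0.0221 0.2351] 0.144 35.0 [ 3.2  4.3 -1.6]
 32.42 [0.5754 0.0221 0.2349] 0.142 35.0 [ 3.8  4.6 -2.7]
```

View pics/s3c.png

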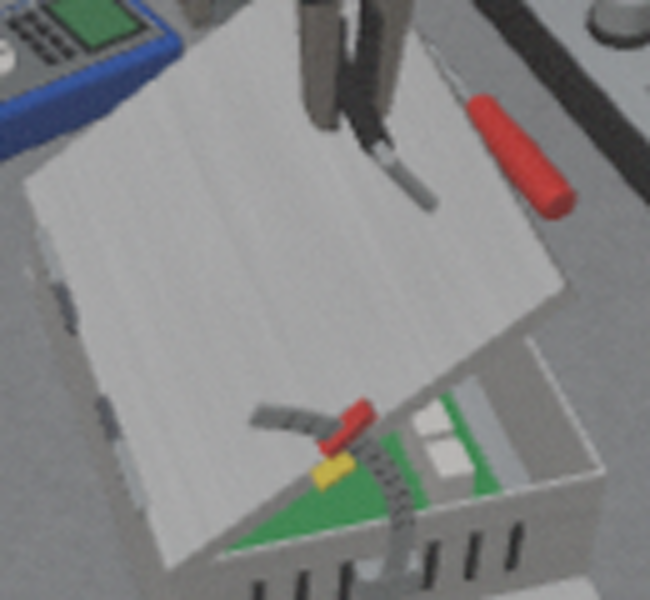

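The pointer at (333,469) is just below the clip at (348,428). I'll triangulate the yellow and red centroids from the fixed cameras to get the remaining angle.

```bash
cat > tri.py <<'E'
from h import *
fl,box,tray,knob=pickle.load(open("poses.pkl","rb"))
def cen(img,roi,col):
    r0,r1,c0,c1=roi; hsv=cv2.cvtColor(img[r0:r1,c0:c1],cv2.COLOR_BGR2HSV).astype(int); h,s,v=hsv[...,0],hsv[...,1],hsv[...,2]
    m=(s>130)&(v>60)&(((h<8)|(h>172)) if col=="red" else ((h>20)&(h<35)))
    y,x=np.nonzero(m); return np.array([x.mean()+c0,y.mean()+r0]),len(x)
def tri(ts,ss,col):
    a,na=cen(cv2.imread(f"pics/{ts}.png"),(175,230,355,385),col); b,nb=cen(cv2.imread(f"pics/{ss}.png"),(200,245,335,372),col)
    f=lambda P:np.concatenate([proj("top",P)-a,proj("side",P)-b]); r=least_squares(f,[.5,-.12,.15])
    c,s=np.cos(box[2]),np.sin(box[2]); d=r.x[:2]-box[:2]; l=np.array([c*d[0]+s*d[1]+.11,-s*d[0]+c*d[1],r.x[2]-.08])
    print(col,ts,a.round(1),na,b.round(1),nb,"res",f(r.x).round(2),"xyz",l.round(4),"R",np.hypot(l[0],l[2]).round(4),"ang",np.arctan2(l[2],l[0]).round(3))
if __name__=="__main__":
    tri("top0","side0","red"); tri("t3","s3","red"); tri("top0","side0","yellow"); tri("t3","s3","yellow")
E
python3 tri.py
```

```text
red top0 [372.1 196.2] 43 [354.4 215.2] 42 res [-0.13  0.75  0.64 -0.2 ] xyz [ 0.0774 -0.1519  0.0867] R 0.1162 ang 0.842
red t3 [371.9 196.3] 43 [354.1 215.2] 41 res [-0.14  0.79  0.68 -0.21] xyz [ 0.0771 -0.1515  0.0863] R 0.1157 ang 0.841
yellow top0 [368.  198.9] 20 [357.8 237.7] 30 res [-0.1   0.57  0.49 -0.15] xyz [ 0.0919 -0.1495  0.0029] R 0.0919 ang 0.032
yellow t3 [369. 202.] 12 [351.3 223.6] 33 res [ 0.01 -0.04 -0.03  0.01] xyz [ 0.0719 -0.1479  0.0559] R 0.0911 ang 0.661
```

```bash
python3 - <<'E'
from mv import *
lift(.65,.825,4,.04); env.sleep(.4); st(""); snap("top","t4"); snap("side","s4")
from tri import tri
tri("t4","s4","red"); tri("t4","s4","yellow")
E
```

```text
a=0.825 34.03 [0.5476 0.0255 0.2547] 0.145 35.0 [ 2.2  3.4 -0.8]
 34.43 [0.5478 0.0255 0.2546] 0.143 35.0 [ 2.5  4.  -0.1]
red t4 [372.  196.4] 45 [354.4 214.8] 44 res [-0.1   0.57  0.48 -0.15] xyz [ 0.0772 -0.1517  0.0876] R 0.1168 ang 0.848
yellow t4 [369.8 204.8] 15 [346.1 221.5] 25 res [-0.1   0.6   0.52 -0.16] xyz [ 0.06   -0.1489  0.0682] R 0.0908 ang 0.85
```

The pointer reads 0.85 and the clip 0.84–0.85 rad. The clip hasn't moved and the arm is steady, so I'm handing in.

```bash
python3 - <<'E'
from mv import *
env.sleep(.6); st("before"); print(env.hand_in())
E
```

```text
before 35.13 [0.5477 0.0255 0.2546] 0.138 35.0 [ 2.8  4.7 -1.3]
the job is handed in; nothing more can be done
None
```

I handed the job in at about 35 s: the knob and filter are seated in their pockets, and the gripper is holding the cover by its handle with the pointer at the red clip, about 0.85 against 0.84–0.85 rad by camera; hand-in returned no verdict.

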